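# Refit the timer knob of the bag sealer and hold it in

## Task

The bar-grip knob has come off the bag sealer: pick it up, turn it so that the flat in its bore matches the flat of the sealer's D-shaped timer shaft, and push it fully home on the shaft. Then press knob and sprung shaft in together as far as they go and keep pressing: the program finishes with the gripper still on the knob, holding it pressed in. Do not disturb the other things on the table.

Things in the scene. Friction and masses are not known exactly. Their poses are not given: they have to be found in the camera images.
- bar_knob: The loose timer knob: black plastic, 60 g, standing bore down on the table. Round skirt 44 mm across, 22 mm high, with a bar grip on top. Origin: on its axis at the underside; z up, x towards the pointer nose. In the underside a D-shaped bore, 18 mm deep, 18.4 mm across, its flat on the nose side (+x), 5.7 mm from the axis; mouth chamfered 3 mm. Goes on if turned within about 0.19 rad of true.
- knob_grip (a point): Point on the knob's axis at the top of its bar grip, 46 mm above the underside; axes as the knob's. The bar is 14 mm wide (y), 24 mm tall (22 to 46 mm above the underside), with parallel sides from x = -19 to +13 mm, then tapering to a thin pointer nose at x = +28 mm that falls to the skirt; white line along its top.
- shaft_tip (a point): Centre of the top of the sealer's bare brass D-shaft, upright, 16 mm across, flat 4.5 mm from its axis, end chamfered 2.5 mm. At rest 83 mm above the table. z up, x towards the flat: the knob matches when its x points the same way (not half a turn off). Knob fully home: its origin 18 mm below this point. Moves down as the shaft is pressed; the shaft turns only stiffly (0.12 N m).
- shaft_press (a joint): How far the shaft is pressed in, m: 0 at rest, 0.006 at its stop. The spring pushes back with 4 N at the start and 10 N at the stop, and lifts shaft and knob again when let go. The knob never touches the case: 4 mm stay free below it at the stop.
- sealer: Bench bag sealer, fixed grey case 110 x 300 x 55 mm (x, y, z), origin at the centre of its underside. The shaft stands at x = -22, y = -95 mm of it (front right), in a dark collar with dial marks round it, 28 mm proud of the top face. A closed jaw bar runs along the back (x over 11 mm), top at most 75 mm above the table.
- round_knob: A smaller round fluted black knob of another machine, 32 mm across, 24 mm high, no bar and no pointer, standing near the bar-grip knob. Origin: centre of its underside. To be left alone.
- screwdriver: Screwdriver, 178 x 27 mm, lying on the table. To be left alone.
- label_roll: White label roll, 68 mm across, 39 mm high, on the table. To be left alone.
- marker_1: Felt marker, 128 x 16 mm, lying on the table. To be left alone.
- tally_counter: Small hand tally counter, 69 x 48 x 20 mm, lying on the table. To be left alone.
- packet_3: Small upright cardboard packet, 60 x 26 x 70 mm. To be left alone.
- spare_tape_1: Roll of tape lying flat, 91 mm across, 25 mm high. To be left alone.
Mind the look-alikes: they are no part of the job. What is shaped like the bar_knob but blue or yellow is not meant.

How it is judged:
On the way, in this order (a step that is already met when the one before it is completed fails the run):
1. the bar-grip knob is lifted off the table by the gripper (height (world z) of bar_knob above 0.03 m and contact force between bar_knob and the fingers above 1 N), for 0.1 s.
2. the knob is fully home on the shaft, flat to flat (z of bar_knob in the frame of shaft_tip between -0.0205 and -0.0155 m and horizontal distance between bar_knob and shaft_tip below 0.004 m and angle between the x axis of bar_knob and the x axis of shaft_tip, either way round below 0.26 rad and angle between bar_knob's own z axis and vertical below 0.12 rad), for 0.1 s.
At the end, for the whole second after the job is handed in: The knob is home on the shaft (its origin 15.5 to 20.5 mm below the shaft's tip, within 4 mm of the axis, flats matched within 0.26 rad, tilted less than 0.12 rad), the shaft is pressed in by more than 4 of its 6 mm, and the fingers still touch the knob (over 1 N) and hold it still (all of step 2 and value of joint shaft_press above 0.004 m and contact force between bar_knob and the fingers above 1 N and linear speed of bar_knob below 0.02 m/s); the arm keeps its last pose, push and grip.
It fails at once if another thing on the table is disturbed (moved by more than 20 mm): the round knob, the screwdriver, the label roll, the marker, the tally counter, the packet, the tape roll (distance of any of round_knob, screwdriver, label_roll, marker_1, tally_counter, packet_3, spare_tape_1 from where it was at the start of the episode above 0.02 m).
It also fails if it takes over 38 s, if anything falls off the work surface, if the arm or the gripper's body presses on something with over 40 N, if the wrist force passes 120 N, or if a joint passes its speed limit or range.

## Robot

A 6-joint arm with a two-finger parallel gripper is mounted at the origin on the work surface; the furniture and walls round the work are solid. World frame = base frame: x ahead of the robot, y to its left, z up, the work surface at z = 0. Lengths are in m, angles in rad, forces in N, time in s.
With the tool pointing down it reaches from about 0.3 to 0.875 m from the base axis. Payload 4.2 kg.
Tool frame: the origin (TCP) lies midway between the tips of the shut fingers; the grasp point (between the pads) lies 19 mm behind it (env.tcp_to_grasp is the distance from the TCP to the grasp point, in m); z points along the fingers, y is the line along which they close (so a half turn about z gives the same grasp; the last joint's range is limited). The gripper opens to 85 mm and grips with 20 to 120 N. Pads are 22 mm wide; open, the fingers measure 114 mm over their backs; the gripper's body (76 mm by 85 mm) begins 54 mm behind the grasp point. The pads swing forward as they close: fully open they stand 13 mm farther back than shut.
Start: joints at [1.24, 0.32, 1.565, -0, 1.257, -0.02], TCP at [0.176, 0.547, 0.231] pointing down, gripper open.
Joint ranges: [-3.11, 3.11], [-0.84, 2.01], [0.21, 2.61], [-1.34, 4.49], [0.05, 2.63], [-2.56, 2.56]. Speed limits (rad/s): [2.57, 2.57, 3.14, 3.14, 3.14, 3.14].

## Interface

Orientations are given as a unit quaternion [w, x, y, z].
In Python, from cell import telemetry, camera, camera_model, workorder, recognise, silhouettes, env gives the robot as it stands. The module is installed in compiled form; this text tells all that it offers.
- The arm moves only by the tool apply_moves, never from a script. Its argument "steps" is a list of rows, each an object of numbers: "wx", "wy", "wz": the turn, a rotation vector about the tool's x, y, z each as a share of 90 degrees, from -1 to 1; "x", "y", "z": the shift along the tool's x, y, z each as a share of 50 cm, from -1 to 1; "jaw": the closure, from -1 (fully open) to 1 (shut). A call has 1 to 20 rows; each row shifts and turns the commanded pose from where the row before left it, along the tool's axes as they then stand; what a row does not reach is not made up. A row lasts 1/8 s, in which the tool goes at most 62.5 mm and 10.7 degrees, less where a joint would pass 70% of its speed; a pose out of reach is approached as far as the arm can. A call with a number of a shift or a turn outside -1 to 1 is refused whole. A call with a gripper value outside its range is refused whole. The fingers move at their own pace and stop on an object; the grip force is fixed at half the most. Time passes only in rows, so rows that do not move let the fingers close. It gives the time, the measured TCP pose, the force, the opening and the grip force at its end, in the units of the state.
- telemetry.sense(): the state, without advancing time (a new reading comes with each control period).
- camera(name): name is "side" or "top" or "wrist"; returns (picture, depth): 384x512x3 uint8, blue, green, red; 384x512 float32, m along the optical axis (not along the pixel's ray), 0 where there is no reading.
- camera_model(name): a dict with "K" (3x3 intrinsics, pixels), "xyz" and "rotation" of the camera in the world. Camera axes: x right, y up, looking along -z (the intrinsics and any distortion apply to the point x, -y, -z); pixel columns grow to the right and rows downward; lengths in m; the calibration is good to about 2 mm. A picture is of the moment at which its call begins: read the wrist's pose just before it. camera_model takes no time and is no camera call; for the wrist camera it gives the pose at the moment of the call.
- workorder.close_job(): hands the job in; it is judged then, once.
Trained networks look in the newest picture that a camera, given by its name, has taken for a name from the list of things; names that differ only in an ending like _2 or _b are one class to them, and where a whole thing is asked for, a point or a joint stands for the part that bears it (a point fixed in the world has none). Each returns a list of dicts, best first, with "conf" (0 to 1); they miss things now and then, are a little off and sometimes report something else, mostly with a low value. They report only what shows in the picture. A call takes as long as a camera call. They do not tell look-alikes from the thing itself.
- recognise(camera, thing): "extent" ([left, top, right, bottom] in pixels, round what is visible of it).
- silhouettes(camera, thing): "mask" (384x512 bool, what is visible of it) and "extent" ([left, top, right, bottom] in pixels, round what is visible of it).
The state is a dict: "time_s": time; "joints": joint angles; "qd": joint speeds; "tau": joint torques, N m; "tool_pos": TCP position; "tool_rot": TCP orientation; "contact_force": force on the tool from outside, world axes, zero at the start; "moment": the same for the moment, N m; "finger_gap": finger opening in m; "gripper_force": force on a finger pad.
Only numpy, scipy, OpenCV 4.12 (cv2) and the standard library are available. Lean on these libraries where they do the work, as an engineer would, in place of code of your own. Each camera call takes 0.05 s, during which the arm holds its last target. There are 200 camera calls.

## Working session

There is one attempt and no reset: what is moved stays moved. The work goes in short steps, Python scripts to look and compute and a tool call to move; the robot and the scene stay as the last step left them, time stands still between calls to the robot, and variables do not carry over. Pictures are saved under pics/ and viewed, at most 10 in all, crops included, and the job is handed in when it is done.

Besides the shell and the picture viewer there is one more tool, called after ">>>" as name([rows], argument=value, ...), one row to a line, values as JSON. apply_moves: Moves the arm, as the interface text tells. Shift numbers are shares of 50 cm and turn numbers shares of 90 degrees, none past 1 either way. Its arguments: {"type":"object","properties":{"steps":{"type":"array"}},"required":["steps"]}

```bash
mkdir -p pics
cat > h.py <<'E'
import numpy as np,cv2
from cell import telemetry, camera, camera_model, workorder, recognise, silhouettes, env
def world(name,m,u,v,d):
    K=np.array(m["K"]);R=np.array(m["rotation"])
    if R.shape!=(3,3):
        from scipy.spatial.transform import Rotation as Ro
        R=Ro.from_quat(R,scalar_first=True).as_matrix()
    u=np.asarray(u,float);v=np.asarray(v,float)
    p=np.stack([(u-K[0,2])/K[0,0]*d,-(v-K[1,2])/K[1,1]*d,-d],-1)
    return p@R.T+np.array(m["xyz"])
def ray_z(m,u,v,z):
    a=world('',m,u,v,np.ones_like(np.asarray(u,float)));c=np.array(m["xyz"]);r=a-c
    return c+r*((z-c[2])/r[...,2])[...,None]
E
python3 - <<'E'
from h import *
im,d=camera("top");m=camera_model("top");print({k:np.round(v,3).tolist() if not isinstance(v,str) else v for k,v in m.items()})
cv2.imwrite("pics/top.png",cv2.resize(im,(800,600)))
np.savez("top.npz",im=im,d=d)
for t in ["bar_knob","round_knob","shaft_tip","sealer"]:
    for r in recognise("top",t):
        e=r["extent"];u,v=(e[0]+e[2])/2,(e[1]+e[3])/2
        print(t,round(r["conf"],2),np.round(e,0),np.round(world('',m,u,v,d[int(v),int(u)]),3))
s=telemetry.sense();print(s["time_s"],s["tool_pos"],s["tool_rot"],s["contact_force"])
E
```

```text
{'K': [[353.158, 0.0, 255.93], [0.0, 353.158, 193.637], [0.0, 0.0, 1.0]], 'xyz': [0.395, -0.046, 0.941], 'rotation': [0.711, 0.036, -0.046, -0.701]}
bar_knob 0.78 [294. 201. 311. 217.] [ 0.462 -0.177  0.047]
bar_knob 0.72 [260. 197. 275. 217.] [ 0.466 -0.087  0.046]
bar_knob 0.72 [225. 192. 240. 214.] [ 0.395 -0.046  0.941]
round_knob 0.45 [327. 182. 340. 191.] [ 0.525 -0.262  0.025]
shaft_tip 0.62 [168. 167. 174. 174.] [0.55  0.152 0.085]
sealer 0.58 [ 76. 128. 206. 187.] [0.587 0.235 0.058]
0.25 [0.17576738 0.54725832 0.23093767] [-7.33202912e-05  1.54781008e-01  9.87948725e-01 -3.89799606e-04] [ 0.84085689 -0.0291212  -0.16243475]
```

View pics/top.png

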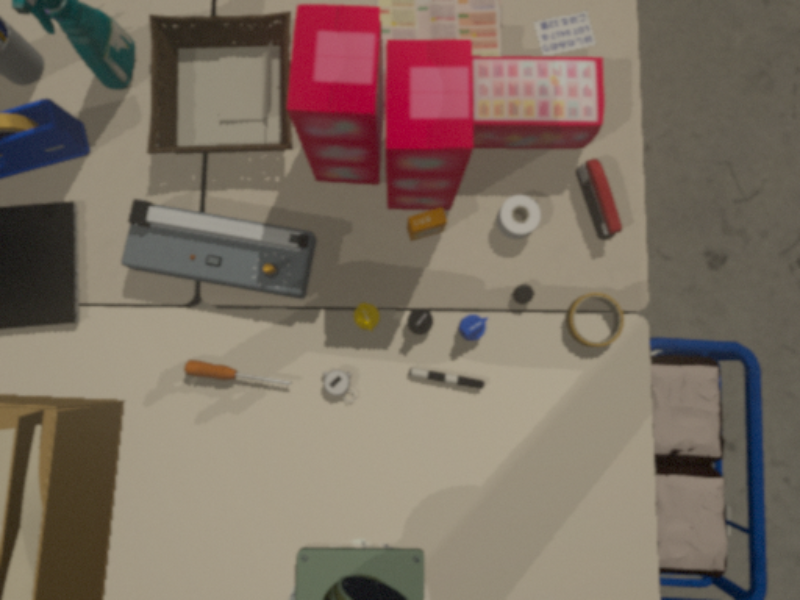

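The bar-knob candidates in the top view (800x600) are yellow (367,317), black (419,321) and blue (472,327), plus the round black knob at (523,294). By description I choose the black one at (419,321). The brass shaft is at (268,268). Next I look at both from the wrist camera.

```bash
cat >> h.py <<'E'
from scipy.spatial.transform import Rotation as Ro
def tool():
    s=telemetry.sense();return np.array(s["tool_pos"]),Ro.from_quat(s["tool_rot"],scalar_first=True)
def rows(dp,R):  # world shift -> shares
    return R.inv().apply(dp)/0.5
E
python3 - <<'E'
from h import *
p,R=tool();m=camera_model("wrist");Rc=Ro.from_quat(m["rotation"],scalar_first=True) if np.size(m["rotation"])==4 else Ro.from_matrix(m["rotation"])
print("cam in tool",R.inv().apply(np.array(m["xyz"])-p),"look",R.inv().apply(Rc.apply([0,0,-1])),np.array(m["K"])[0])
print(R.as_matrix().round(3))
print("to above shaft",rows(np.array([.52,.15,.25])-p,R))
print(env.tcp_to_grasp)
E
```

```text
cam in tool [ 0.07725948  0.00049005 -0.1422413 ] look [-2.98620667e-01  4.37840352e-05  9.54371885e-01] [319.17792462   0.         251.71581277]
[[-0.952  0.306 -0.   ]
 [ 0.306  0.952 -0.001]
 [ 0.    -0.001 -1.   ]]
to above shaft [-0.89846515 -0.54592365 -0.03771355]
0.0187
```

>>> apply_moves([
  {"x": -0.0954, "y": -0.0523, "z": 0.002, "jaw": -1},
  {"x": -0.0954, "y": -0.0523, "z": 0.002, "jaw": -1},
  {"x": -0.0954, "y": -0.0523, "z": 0.002, "jaw": -1},
  {"x": -0.0954, "y": -0.0523, "z": 0.002, "jaw": -1},
  {"x": -0.0954, "y": -0.0523, "z": 0.002, "jaw": -1},
  {"x": -0.0954, "y": -0.0523, "z": 0.002, "jaw": -1},
  {"x": -0.0954, "y": -0.0523, "z": 0.002, "jaw": -1},
  {"x": -0.0954, "y": -0.0523, "z": 0.002, "jaw": -1},
  {"x": -0.0954, "y": -0.0523, "z": 0.002, "jaw": -1},
  {"x": -0.0954, "y": -0.0523, "z": 0.002, "jaw": -1},
  {"jaw": -1},
])

```text
schema error: expected keys wx, wy, wz, x, y, z, jaw
```

Run:
```python
from h import *
p,R=tool();m=camera_model("wrist");im,d=camera("wrist");np.savez("w1.npz",im=im,d=d,xyz=m["xyz"],rot=m["rotation"],K=m["K"])
print(p,R.as_matrix().round(3)[:,0])
for r in silhouettes("wrist","shaft_tip"):
    e=np.array(r["extent"]);k=r["mask"];P=world('',m,*np.nonzero(k)[::-1],d[k]);t=P[P[:,2]>P[:,2].max()-.004]
    print(r["conf"],e,k.sum(),P[:,2].max(),t.mean(0),len(t))
    if r is None:break
r0=silhouettes("wrist","shaft_tip")
e=np.array(r0[0]["extent"]) if r0 else [200,150,300,250]
cx,cy=int((e[0]+e[2])/2),int((e[1]+e[3])/2)
c=im[max(cy-48,0):cy+48,max(cx-64,0):cx+64]
full=cv2.resize(im,(512,384));c=cv2.resize(c,(800,600),interpolation=cv2.INTER_CUBIC);print(cx,cy)
cv2.imwrite("pics/shaft.png",c)
```

```text
[0.17576738 0.54725832 0.23093767] [-0.952  0.306  0.   ]
250 200
```

View pics/shaft.png

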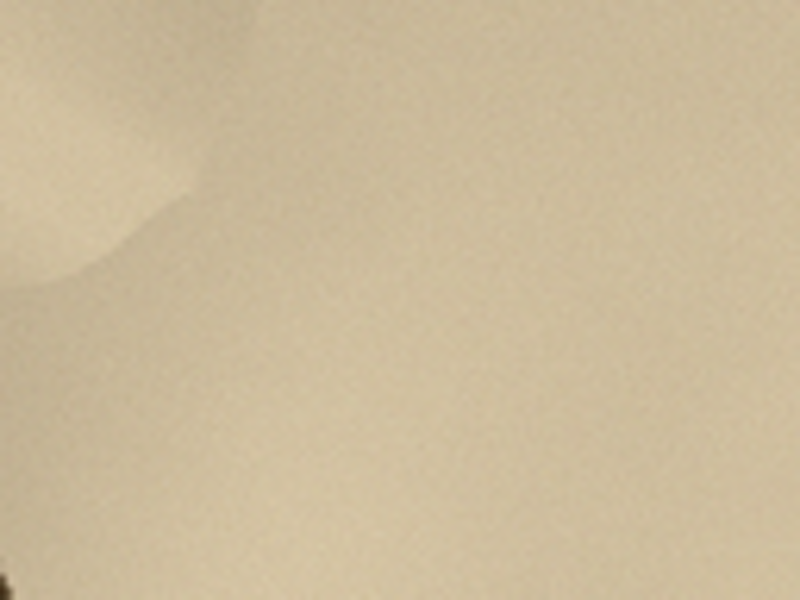

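The move was refused because every key is required, so this picture shows only bare table. I resend the move with all the keys.

>>> apply_moves([
  {"wx": 0, "wy": 0, "wz": 0, "x": -0.0954, "y": -0.0523, "z": 0.002, "jaw": -1},
  {"wx": 0, "wy": 0, "wz": 0, "x": -0.0954, "y": -0.0523, "z": 0.002, "jaw": -1},
  {"wx": 0, "wy": 0, "wz": 0, "x": -0.0954, "y": -0.0523, "z": 0.002, "jaw": -1},
  {"wx": 0, "wy": 0, "wz": 0, "x": -0.0954, "y": -0.0523, "z": 0.002, "jaw": -1},
  {"wx": 0, "wy": 0, "wz": 0, "x": -0.0954, "y": -0.0523, "z": 0.002, "jaw": -1},
  {"wx": 0, "wy": 0, "wz": 0, "x": -0.0954, "y": -0.0523, "z": 0.002, "jaw": -1},
  {"wx": 0, "wy": 0, "wz": 0, "x": -0.0954, "y": -0.0523, "z": 0.002, "jaw": -1},
  {"wx": 0, "wy": 0, "wz": 0, "x": -0.0954, "y": -0.0523, "z": 0.002, "jaw": -1},
  {"wx": 0, "wy": 0, "wz": 0, "x": -0.0954, "y": -0.0523, "z": 0.002, "jaw": -1},
  {"wx": 0, "wy": 0, "wz": 0, "x": -0.0954, "y": -0.0523, "z": 0.002, "jaw": -1},
  {"wx": 0, "wy": 0, "wz": 0, "x": 0, "y": 0, "z": 0, "jaw": -1},
])

```text
time_s: 1.78
tool_pos: [0.5521, 0.15, 0.2208]
tool_rot: [0.0, 0.157, 0.988, -0.0]
contact_force: [-0.2, 0.5, -0.5]
finger_gap: 0.0852
gripper_force: 0.0
```

```bash
cat > shaft.py <<'E'
from h import *
import sys
n=sys.argv[1]
p,R=tool();m=camera_model("wrist");im,d=camera("wrist");np.savez(n+".npz",im=im,d=d,xyz=m["xyz"],rot=m["rotation"],K=m["K"])
print(p,R.as_matrix().round(3)[:,0])
r0=silhouettes("wrist",sys.argv[2])
for r in r0:
    e=np.array(r["extent"]);k=r["mask"]&(d>0);P=world('',m,*np.nonzero(k)[::-1],d[k]);t=P[P[:,2]>P[:,2].max()-.004]
    print(round(r["conf"],2),e,k.sum(),P[:,2].max(),t.mean(0),len(t))
e=np.array(r0[0]["extent"]) if r0 else [200,150,300,250]
cx,cy=int((e[0]+e[2])/2),int((e[1]+e[3])/2)
x0,y0=max(cx-64,0),max(cy-48,0);print("crop origin",x0,y0,"scale 6.25")
cv2.imwrite(f"pics/{n}.png",cv2.resize(im[y0:y0+96,x0:x0+128],None,fx=6.25,fy=6.25,interpolation=cv2.INTER_CUBIC))
E
python3 shaft.py w1 shaft_tip
```

```text
[0.55208359 0.14996502 0.22080855] [-0.951  0.31  -0.001]
0.71 [244.4 160.4 263.6 181. ] 295 0.0848265913792674 [0.54825025 0.15303002 0.08236437] 167
0.35 [ 0.2 76.5  6.4 89.2] 48 0.01172916524807116 [ 0.39028676 -0.0745663   0.0091422 ] 17
crop origin 190 122 scale 6.25
```

View pics/w1.png

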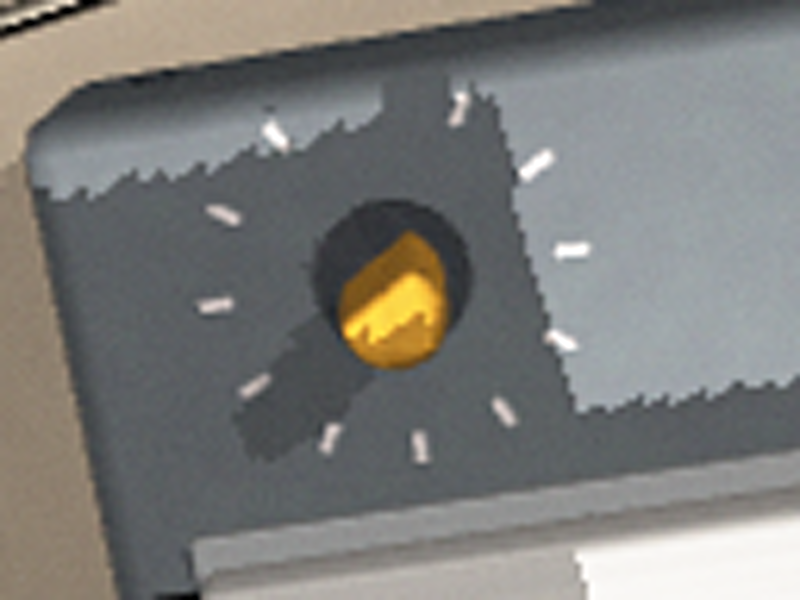

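The crop shows the brass D-shaft at crop (395,310), with its flat facing the upper left. I fit a D-prism silhouette to find the angle.

```bash
cat > fit.py <<'E'
from h import *
import sys
from scipy.optimize import differential_evolution as DE
n=sys.argv[1];f=np.load(n+".npz");im=f["im"];m=dict(xyz=f["xyz"],rotation=f["rot"],K=f["K"])
Rc=Ro.from_quat(m["rotation"],scalar_first=True).as_matrix() if m["rotation"].size==4 else m["rotation"]
u0,v0=[int(float(a)) for a in sys.argv[2:4]];W=int(sys.argv[4]);S=8
c=cv2.resize(im[v0-W:v0+W,u0-W:u0+W],None,fx=S,fy=S,interpolation=cv2.INTER_CUBIC)
hsv=cv2.cvtColor(c,cv2.COLOR_BGR2HSV);M=((hsv[...,1]>110)&(hsv[...,0]<35)&(hsv[...,2]>50)).astype(np.uint8)
def proj(P):
    q=(P-m["xyz"])@Rc;K=m["K"]
    u=K[0,0]*q[:,0]/-q[:,2]+K[0,2];v=-K[1,1]*q[:,1]/-q[:,2]+K[1,2]
    return np.stack([(u-u0+W+.5)*S-.5,(v-v0+W+.5)*S-.5],1)
def D(r,fl,th,x,y,z):
    a0=np.arccos(fl/r);a=np.linspace(a0,2*np.pi-a0,50)
    return np.stack([x+r*np.cos(a+th),y+r*np.sin(a+th),0*a+z],1)
def hull(q):
    th,x,y,zc=q
    P=np.vstack([D(.0055,.0045,th,x,y,.083),D(.008,.0045,th,x,y,.0805),D(.008,.0045,th,x,y,zc)])
    return cv2.convexHull(np.float32(proj(P))).round().astype(int)
def cost(q):
    k=np.zeros_like(M);cv2.fillConvexPoly(k,hull(q),1);return 1-(k&M).sum()/max((k|M).sum(),1)
x,y=[float(a) for a in sys.argv[5:7]]
if __name__=="__main__":
    for lo in np.arange(-np.pi,np.pi,np.pi/3):
        r=DE(cost,[(lo,lo+np.pi/3),(x-.008,x+.008),(y-.008,y+.008),(.056,.078)],seed=1,maxiter=60,popsize=12,polish=False)
        print(round(r.fun,3),np.round(r.x,4))
        if lo==-np.pi or r.fun<b.fun:b=r
    o=c.copy();cv2.polylines(o,[hull(b.x)],True,(0,255,0),1)
    cv2.polylines(o,[proj(D(.008,.0045,*b.x[:3],.083)).round().astype(int)],True,(255,0,255),1)
    g=cv2.cvtColor(M*255,cv2.COLOR_GRAY2BGR);v=np.hstack([o,g]);cv2.imwrite(f"pics/{n}_fit.png",cv2.resize(v,None,fx=800/v.shape[1],fy=800/v.shape[1]))
E
python3 fit.py w1 254 171 20 .548 .153
```

```text
0.015 [-2.7475  0.5475  0.1527  0.057 ]
0.159 [-2.0936  0.5475  0.1527  0.0583]
0.14 [-0.1239  0.5494  0.1525  0.0567]
0.142 [0.0137 0.5494 0.1527 0.0564]
0.176 [1.0488 0.5489 0.1542 0.0622]
0.07 [3.1331 0.5475 0.1527 0.0573]
```

View pics/w1_fit.png

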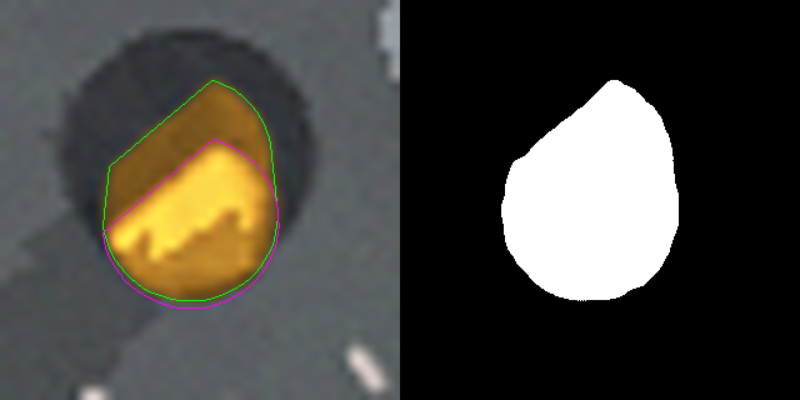

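The fit is excellent: IoU 0.985, flat direction −2.7475 rad, tip at (0.5475, 0.1527). Now I go over the black knob.

>>> apply_moves([
  {"wx": 0, "wy": 0, "wz": 0, "x": 0.003, "y": -0.101, "z": 0.01, "jaw": -1},
  {"wx": 0, "wy": 0, "wz": 0, "x": 0.003, "y": -0.101, "z": 0.01, "jaw": -1},
  {"wx": 0, "wy": 0, "wz": 0, "x": 0.003, "y": -0.101, "z": 0.01, "jaw": -1},
  {"wx": 0, "wy": 0, "wz": 0, "x": 0.003, "y": -0.101, "z": 0.01, "jaw": -1},
  {"wx": 0, "wy": 0, "wz": 0, "x": 0.003, "y": -0.101, "z": 0.01, "jaw": -1},
  {"wx": 0, "wy": 0, "wz": 0, "x": 0, "y": 0, "z": 0, "jaw": -1},
])

```text
time_s: 2.62
tool_pos: [0.464, -0.0863, 0.1963]
tool_rot: [-0.0, 0.156, 0.988, -0.0]
contact_force: [-0.3, 0.5, 0.4]
finger_gap: 0.0855
gripper_force: 0.0
```

```bash
python3 shaft.py w2 bar_knob
```

```text
[ 0.46395837 -0.0863277   0.19628693] [-0.951  0.308  0.001]
0.97 [309.2 133.9 358.3 184. ] 1715 0.04749961953283649 [ 0.48082119 -0.00092879  0.04545943] 527
0.93 [146.3 173.2 191.7 221.2] 1644 0.04774895997994821 [ 0.46098818 -0.17650238  0.04544484] 474
0.79 [228.5 152.3 272.2 207. ] 1527 0.047641729336581895 [ 0.46971201 -0.08973394  0.045437  ] 511
crop origin 269 110 scale 6.25
```

View pics/w2.png

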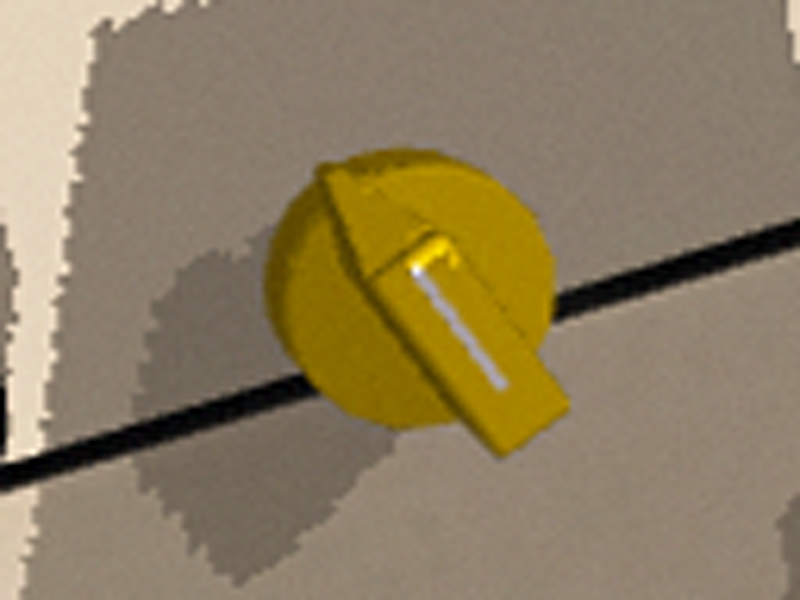

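The crop shows the yellow decoy, which is useful only to see how the nose slopes down. The black one is the third mask, at (250,180). I measure its bar top and crop it.

```bash
cat > knob.py <<'E'
from h import *
f=np.load("w2.npz");im,d=f["im"],f["d"];m=dict(xyz=f["xyz"],rotation=f["rot"],K=f["K"])
u,v=np.meshgrid(np.arange(512),np.arange(384));P=world('',m,u,v,d)
k=(u>225)&(u<276)&(v>148)&(v<211)&(d>0)&(P[...,2]>.038)
t=P[k];print(len(t),t.mean(0))
(c,s,a)=cv2.minAreaRect(np.float32(t[:,:2]*1000));print("rect top",c,s,a)
pc=np.linalg.svd(t[:,:2]-t[:,:2].mean(0))[2][0];print("pca ang",np.arctan2(pc[1],pc[0]))
k2=(u>220)&(u<280)&(v>140)&(v<215)&(d>0)&(P[...,2]>.012)&(P[...,2]<.026)&(im.max(2)<90)
s=P[k2];c,r=cv2.minEnclosingCircle(np.float32(s[:,:2]*1000));print("skirt",c,r,len(s))
x0,y0=186,132
cv2.imwrite("pics/knob.png",cv2.resize(im[y0:y0+96,x0:x0+128],None,fx=6.25,fy=6.25,interpolation=cv2.INTER_CUBIC))
E
python3 knob.py
```

```text
571 [ 0.46976958 -0.09007107  0.04497632]
rect top (471.562744140625, -91.1609115600586) (14.003893852233887, 40.04060745239258) 50.75040054321289
pca ang -0.6784418384021126
skirt (471.822509765625, -91.19984436035156) 21.751039505004883 790
```

View pics/knob.png

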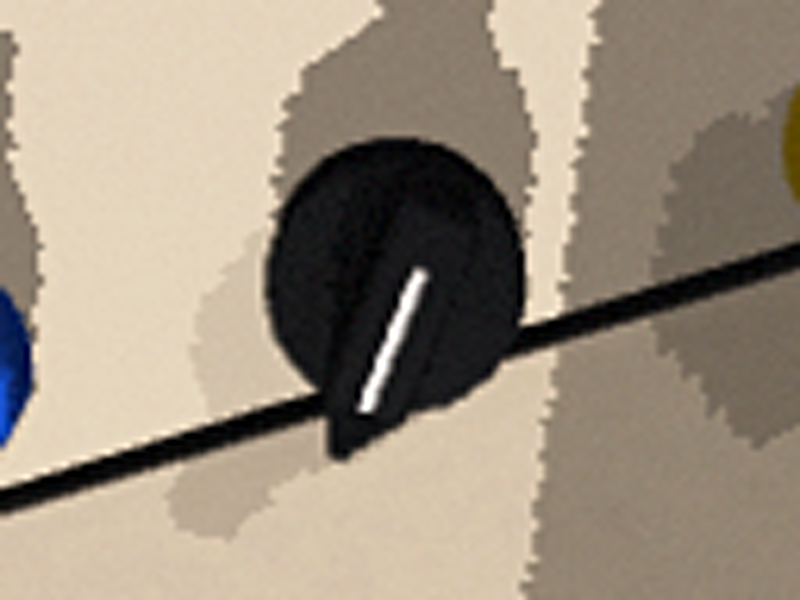

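The black bar knob is confirmed: black, with a bar and white line, and the nose pointing to (340,455), which is world heading −0.68 rad. Its axis is at (0.4718, −0.0914). I align the gripper and descend partway.

>>> apply_moves([
  {"wx": 0, "wy": 0, "wz": 0, "x": -0.018, "y": -0.005, "z": 0, "jaw": -1},
  {"wx": 0, "wy": 0, "wz": 0.1168, "x": 0, "y": 0, "z": 0.05, "jaw": -1},
  {"wx": 0, "wy": 0, "wz": 0.1168, "x": 0, "y": 0, "z": 0.05, "jaw": -1},
  {"wx": 0, "wy": 0, "wz": 0, "x": 0, "y": 0, "z": 0.07, "jaw": -1},
  {"wx": 0, "wy": 0, "wz": 0, "x": 0, "y": 0, "z": 0.06, "jaw": -1},
  {"wx": 0, "wy": 0, "wz": 0, "x": 0, "y": 0, "z": 0, "jaw": -1},
])

```text
time_s: 3.48
tool_pos: [0.4728, -0.0893, 0.0796]
tool_rot: [-0.002, 0.331, 0.943, -0.0]
contact_force: [0.2, 0.6, -1.5]
finger_gap: 0.0851
gripper_force: 0.0
```

Run:
```python
from h import *
p,R=tool();y=R.as_matrix()[:,1];print(p,np.arctan2(y[1],y[0]),y[2],telemetry.sense()["joints"])
print(rows(np.array([.4718,-.0914,.027])-p,R))
```

```text
[ 0.47282631 -0.08933475  0.07955566] 0.895047356204161 -0.001892585195601186 [-2.10787539e-01  3.33218106e-01  1.98415906e+00  3.06988603e-04
  8.28887479e-01 -1.10603881e+00]
[-0.00143166 -0.00430772  0.1051145 ]
```

>>> apply_moves([
  {"wx": 0, "wy": 0, "wz": 0, "x": -0.0015, "y": -0.004, "z": 0.05, "jaw": -1},
  {"wx": 0, "wy": 0, "wz": 0, "x": 0, "y": 0, "z": 0.04, "jaw": -1},
  {"wx": 0, "wy": 0, "wz": 0, "x": 0, "y": 0, "z": 0.015, "jaw": -1},
  {"wx": 0, "wy": 0, "wz": 0, "x": 0, "y": 0, "z": 0, "jaw": -1},
  {"wx": 0, "wy": 0, "wz": 0, "x": 0, "y": 0, "z": 0, "jaw": 1},
  {"wx": 0, "wy": 0, "wz": 0, "x": 0, "y": 0, "z": 0, "jaw": 1},
  {"wx": 0, "wy": 0, "wz": 0, "x": 0, "y": 0, "z": 0, "jaw": 1},
  {"wx": 0, "wy": 0, "wz": 0, "x": 0, "y": 0, "z": 0, "jaw": 1},
  {"wx": 0, "wy": 0, "wz": 0, "x": 0, "y": 0, "z": 0, "jaw": 1},
  {"wx": 0, "wy": 0, "wz": 0, "x": 0, "y": 0, "z": 0, "jaw": 1},
  {"wx": 0, "wy": 0, "wz": 0, "x": 0, "y": 0, "z": 0, "jaw": 1},
  {"wx": 0, "wy": 0, "wz": 0, "x": 0, "y": 0, "z": 0, "jaw": 1},
])

```text
time_s: 4.97
tool_pos: [0.4731, -0.0927, 0.0291]
tool_rot: [0.0, 0.332, 0.943, 0.0]
contact_force: [-0.6, 0.5, 5.4]
finger_gap: 0.0124
gripper_force: 59.4
```

>>> apply_moves([
  {"wx": 0, "wy": 0, "wz": 0, "x": 0, "y": 0, "z": -0.04, "jaw": 1},
  {"wx": 0, "wy": 0, "wz": 0, "x": 0, "y": 0, "z": -0.1, "jaw": 1},
  {"wx": 0, "wy": 0, "wz": 0, "x": 0, "y": 0, "z": -0.1, "jaw": 1},
  {"wx": 0, "wy": 0, "wz": 0, "x": 0, "y": 0, "z": -0.08, "jaw": 1},
  {"wx": 0, "wy": 0, "wz": 0, "x": 0, "y": 0, "z": 0, "jaw": 1},
])

```text
time_s: 5.6
tool_pos: [0.4745, -0.0931, 0.1914]
tool_rot: [0.003, 0.332, 0.943, 0.0]
contact_force: [0.1, 1.1, -1.0]
finger_gap: 0.0125
gripper_force: 58.7
```

Run:
```python
from h import *
p,R=tool();y=R.as_matrix()[:,1];print(p,np.arctan2(y[1],y[0]))
m=camera_model("wrist");im,d=camera("wrist");ms=camera_model("side");s,ds=camera("side")
np.savez("w3.npz",im=im,d=d,xyz=m["xyz"],rot=m["rotation"],K=m["K"])
np.savez("s3.npz",im=s,d=ds,xyz=ms["xyz"],rot=ms["rotation"],K=ms["K"])
print(ms["xyz"])
for n in ("wrist","side"):
  for r in recognise(n,"bar_knob"): print(n,round(r["conf"],2),np.round(r["extent"]))
Rs=Ro.from_quat(ms["rotation"],scalar_first=True).as_matrix() if np.size(ms["rotation"])==4 else np.array(ms["rotation"])
q=(p-ms["xyz"])@Rs;K=np.array(ms["K"]);u=int(K[0,0]*q[0]/-q[2]+K[0,2]);v=int(-K[1,1]*q[1]/-q[2]+K[1,2]);print(u,v,-q[2])
a=cv2.resize(im[60:260,152:352],(400,400));u0,v0=np.clip(u-50,0,412),np.clip(v-50,0,284)
cv2.imwrite("pics/held.png",np.hstack([a,cv2.resize(s[v0:v0+100,u0:u0+100],(400,400))]))
```

```text
[ 0.47448751 -0.0930661   0.19141435] 0.893073834397111
[ 0.43873127 -0.81394489  0.64767529]
wrist 0.76 [159. 188. 204. 239.]
wrist 0.67 [303.  93. 354. 134.]
wrist 0.63 [102.  84. 218. 157.]
wrist 0.6 [212. 191. 296. 302.]
side 0.77 [240. 177. 252. 199.]
side 0.76 [233. 221. 252. 246.]
side 0.57 [236. 151. 252. 170.]
243 153 0.849118300906683
```

View pics/held.png

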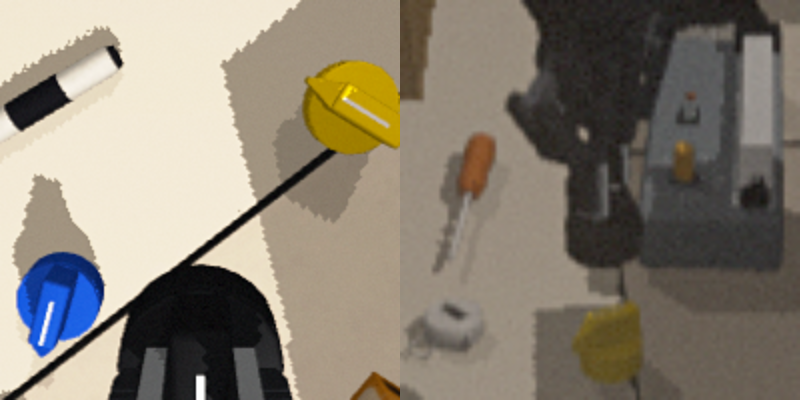

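The knob is held upright. In the left panel the skirt is in front of the fingers, with the white line at (200,385). I measure the in-hand offset from the skirt.

```bash
cat > inhand.py <<'E'
from h import *
from scipy.optimize import least_squares as LS
f=np.load("w3.npz");im,d=f["im"],f["d"];m=dict(xyz=f["xyz"],rotation=f["rot"],K=f["K"])
u,v=np.meshgrid(np.arange(512),np.arange(384));P=world('',m,u,v,d)
p=np.array([.47449,-.09307,.19141]);h=-.6777;ex=np.array([np.cos(h),np.sin(h)]);ey=np.array([-ex[1],ex[0]])
L=P[...,:2]-p[:2];X=L@ex;Y=L@ey;Z=P[...,2]-p[2]
k=(d>0)&(Z>-.045)&(Z<.03)&(np.hypot(X,Y)<.04)
print(k.sum(),"z hist",np.histogram(Z[k],bins=np.arange(-.045,.031,.005)))
s=k&(abs(Z+.0071)<.004)
print("skirt-top",s.sum(),np.median(Z[s]),X[s].min(),X[s].max(),Y[s].min(),Y[s].max())
a=np.arctan2(Y[s],X[s]);r=np.hypot(X[s],Y[s]);pts=[]
for b in np.arange(-np.pi,np.pi,.1):
    q=(a>=b)&(a<b+.1)
    if q.sum()>3:
        i=np.argmax(r[q]);pts.append((X[s][q][i],Y[s][q][i]))
pts=np.array(pts);e=pts[np.hypot(*pts.T)>.017];print((e*1000).round(1).tolist())
o=LS(lambda c:np.hypot(*(e-c).T)-.0217,[0,0],loss="soft_l1",f_scale=.001);print("centre in knob axes mm",o.x*1000,abs(o.fun).max()*1000)
w=k&(im.min(2)>170);print("white",X[w].mean(),Y[w].mean(),w.sum(), Z[w].mean())
E
python3 inhand.py
```

```text
6450 z hist (array([   0,    0,    1,  121,  200,  206,  278, 1318,  108,  161,  374,
        482, 2327,  431,  443]), array([-4.50000000e-02, -4.00000000e-02, -3.50000000e-02, -3.00000000e-02,
       -2.50000000e-02, -2.00000000e-02, -1.50000000e-02, -1.00000000e-02,
       -5.00000000e-03, -2.08166817e-17,  5.00000000e-03,  1.00000000e-02,
        1.50000000e-02,  2.00000000e-02,  2.50000000e-02,  3.00000000e-02]))
skirt-top 1391 -0.007657843573785766 -0.0223882669171951 0.0005198819774513081 -0.021699719090327044 0.02188192901172694
[[-22.4, -1.7], [-22.2, -3.2], [-21.7, -5.2], [-20.8, -8.7], [-20.4, -9.2], [-19.4, -10.8], [-18.0, -13.5], [-16.9, -14.8], [-14.3, -16.6], [-12.9, -17.6], [-10.7, -19.1], [-9.5, -19.8], [-7.3, -20.6], [-4.9, -20.9], [-3.5, -20.9], [-0.5, -21.7], [-1.9, 21.9], [-3.8, 21.1], [-5.1, 21.1], [-7.9, 20.5], [-8.6, 20.5], [-10.4, 19.3], [-13.8, 17.2], [-15.1, 16.2], [-17.2, 14.5], [-17.4, 14.1], [-20.0, 10.6], [-20.2, 9.9], [-21.4, 7.9], [-21.9, 5.2], [-22.1, 3.8], [-22.4, 1.3]]
centre in knob axes mm [-0.78094796  0.11303904] 0.5298177714277603
white 0.00011802758207896763 2.9971640217819725e-05 188 0.016842610490715112
```

The knob axis sits about −1 mm along its own x in the hand, and its underside is about 29.7 mm below the TCP. I carry it over the shaft and turn it.

>>> apply_moves([
  {"wx": 0, "wy": 0, "wz": 0, "x": 0.039, "y": 0.0945, "z": 0, "jaw": 1},
  {"wx": 0, "wy": 0, "wz": 0, "x": 0.039, "y": 0.0945, "z": 0, "jaw": 1},
  {"wx": 0, "wy": 0, "wz": 0, "x": 0.039, "y": 0.0945, "z": 0, "jaw": 1},
  {"wx": 0, "wy": 0, "wz": 0, "x": 0.039, "y": 0.0945, "z": 0, "jaw": 1},
  {"wx": 0, "wy": 0, "wz": 0, "x": 0.039, "y": 0.0945, "z": 0, "jaw": 1},
  {"wx": 0, "wy": 0, "wz": 0.11, "x": 0, "y": 0, "z": 0, "jaw": 1},
  {"wx": 0, "wy": 0, "wz": 0.11, "x": 0, "y": 0, "z": 0, "jaw": 1},
  {"wx": 0, "wy": 0, "wz": 0.11, "x": 0, "y": 0, "z": 0, "jaw": 1},
  {"wx": 0, "wy": 0, "wz": 0.11, "x": 0, "y": 0, "z": 0, "jaw": 1},
  {"wx": 0, "wy": 0, "wz": 0.11, "x": 0, "y": 0, "z": 0, "jaw": 1},
  {"wx": 0, "wy": 0, "wz": 0.11, "x": 0, "y": 0, "z": 0, "jaw": 1},
  {"wx": 0, "wy": 0, "wz": 0.11, "x": 0, "y": 0, "z": 0, "jaw": 1},
  {"wx": 0, "wy": 0, "wz": 0.11, "x": 0, "y": 0, "z": 0, "jaw": 1},
  {"wx": 0, "wy": 0, "wz": 0.11, "x": 0, "y": 0, "z": 0, "jaw": 1},
  {"wx": 0, "wy": 0, "wz": 0.11, "x": 0, "y": 0, "z": 0, "jaw": 1},
  {"wx": 0, "wy": 0, "wz": 0.11, "x": 0, "y": 0, "z": 0, "jaw": 1},
  {"wx": 0, "wy": 0, "wz": 0.108, "x": 0, "y": 0, "z": 0, "jaw": 1},
  {"wx": 0, "wy": 0, "wz": 0, "x": 0, "y": 0, "z": 0, "jaw": 1},
])

```text
time_s: 8.05
tool_pos: [0.5443, 0.1523, 0.187]
tool_rot: [0.0, 0.981, 0.196, -0.002]
contact_force: [-0.1, -0.1, -0.9]
finger_gap: 0.0125
gripper_force: 58.8
```

```bash
cat > chk.py <<'E'
from h import *
p,R=tool();M=R.as_matrix();y=M[:,1];print(p,"yaw err",np.arctan2(y[1],y[0])+1.1767,M[:,2].round(4))
print(rows(np.array([.5466,.1523,.120])-p,R),telemetry.sense()["contact_force"])
E
python3 chk.py
```

```text
[0.54425231 0.15230724 0.18699791] yaw err 0.0013988058521652302 [-3.3e-03 -8.0e-04 -1.0e+00]
[0.00478261 0.00189634 0.13397932] [-0.12029749 -0.06186704 -0.8933434 ]
```

>>> apply_moves([
  {"wx": 0, "wy": 0, "wz": 0, "x": 0.0048, "y": 0.0019, "z": 0.05, "jaw": 1},
  {"wx": 0, "wy": 0, "wz": 0, "x": 0, "y": 0, "z": 0.05, "jaw": 1},
  {"wx": 0, "wy": 0, "wz": 0, "x": 0, "y": 0, "z": 0.034, "jaw": 1},
  {"wx": 0, "wy": 0, "wz": 0, "x": 0, "y": 0, "z": 0, "jaw": 1},
])

```text
time_s: 8.55
tool_pos: [0.5462, 0.1522, 0.1197]
tool_rot: [0.0, 0.98, 0.197, -0.002]
contact_force: [-0.6, 0.0, 0.2]
finger_gap: 0.0127
gripper_force: 58.8
```

```bash
python3 chk.py
```

```text
[0.54616157 0.15222021 0.11966338] yaw err 0.001683433671743284 [-0.0048 -0.0011 -1.    ]
[ 0.0008673   0.00019026 -0.00067762] [-0.64095345  0.04214672  0.2024079 ]
```

>>> apply_moves([
  {"wx": 0, "wy": 0, "wz": 0, "x": 0.0008, "y": 0, "z": 0.01, "jaw": 1},
  {"wx": 0, "wy": 0, "wz": 0, "x": 0, "y": 0, "z": 0.008, "jaw": 1},
  {"wx": 0, "wy": 0, "wz": 0, "x": 0, "y": 0, "z": 0.008, "jaw": 1},
  {"wx": 0, "wy": 0, "wz": 0, "x": 0, "y": 0, "z": 0.006, "jaw": 1},
  {"wx": 0, "wy": 0, "wz": 0, "x": 0, "y": 0, "z": 0, "jaw": 1},
])

```text
time_s: 9.18
tool_pos: [0.5478, 0.1527, 0.1057]
tool_rot: [-0.0, 0.981, 0.196, -0.0]
contact_force: [-0.4, -0.0, -0.2]
finger_gap: 0.0125
gripper_force: 58.8
```

No force yet, with about 7 mm engaged. I continue to fully home.

>>> apply_moves([
  {"wx": 0, "wy": 0, "wz": 0, "x": 0, "y": 0, "z": 0.008, "jaw": 1},
  {"wx": 0, "wy": 0, "wz": 0, "x": 0, "y": 0, "z": 0.008, "jaw": 1},
  {"wx": 0, "wy": 0, "wz": 0, "x": 0, "y": 0, "z": 0.006, "jaw": 1},
  {"wx": 0, "wy": 0, "wz": 0, "x": 0, "y": 0, "z": 0, "jaw": 1},
  {"wx": 0, "wy": 0, "wz": 0, "x": 0, "y": 0, "z": 0, "jaw": 1},
])

```text
time_s: 9.8
tool_pos: [0.5479, 0.1527, 0.0948]
tool_rot: [-0.0, 0.981, 0.196, -0.0]
contact_force: [0.5, -0.1, -0.2]
finger_gap: 0.0129
gripper_force: 58.9
```

>>> apply_moves([
  {"wx": 0, "wy": 0, "wz": 0, "x": 0, "y": 0, "z": 0.002, "jaw": 1},
  {"wx": 0, "wy": 0, "wz": 0, "x": 0, "y": 0, "z": 0.002, "jaw": 1},
  {"wx": 0, "wy": 0, "wz": 0, "x": 0, "y": 0, "z": 0, "jaw": 1},
  {"wx": 0, "wy": 0, "wz": 0, "x": 0, "y": 0, "z": 0, "jaw": 1},
])

```text
time_s: 10.3
tool_pos: [0.5481, 0.1528, 0.0932]
tool_rot: [-0.0, 0.981, 0.196, 0.0]
contact_force: [0.6, 0.2, 5.0]
finger_gap: 0.0126
gripper_force: 59.3
```

Now 5 N, so it is home on the spring. I press in.

>>> apply_moves([
  {"wx": 0, "wy": 0, "wz": 0, "x": 0, "y": 0, "z": 0.003, "jaw": 1},
  {"wx": 0, "wy": 0, "wz": 0, "x": 0, "y": 0, "z": 0.003, "jaw": 1},
  {"wx": 0, "wy": 0, "wz": 0, "x": 0, "y": 0, "z": 0.003, "jaw": 1},
  {"wx": 0, "wy": 0, "wz": 0, "x": 0, "y": 0, "z": 0.002, "jaw": 1},
  {"wx": 0, "wy": 0, "wz": 0, "x": 0, "y": 0, "z": 0, "jaw": 1},
  {"wx": 0, "wy": 0, "wz": 0, "x": 0, "y": 0, "z": 0, "jaw": 1},
  {"wx": 0, "wy": 0, "wz": 0, "x": 0, "y": 0, "z": 0, "jaw": 1},
])

```text
time_s: 11.18
tool_pos: [0.5482, 0.1528, 0.0882]
tool_rot: [-0.0, 0.981, 0.195, 0.001]
contact_force: [-3.5, 0.1, 9.4]
finger_gap: 0.0124
gripper_force: 60.1
```

>>> apply_moves([
  {"wx": 0, "wy": 0, "wz": 0, "x": 0, "y": 0, "z": 0.002, "jaw": 1},
  {"wx": 0, "wy": 0, "wz": 0, "x": 0, "y": 0, "z": 0.001, "jaw": 1},
  {"wx": 0, "wy": 0, "wz": 0, "x": 0, "y": 0, "z": 0, "jaw": 1},
  {"wx": 0, "wy": 0, "wz": 0, "x": 0, "y": 0, "z": 0, "jaw": 1},
  {"wx": 0, "wy": 0, "wz": 0, "x": 0, "y": 0, "z": 0, "jaw": 1},
])

```text
time_s: 11.8
tool_pos: [0.5483, 0.1528, 0.0879]
tool_rot: [-0.0, 0.981, 0.196, 0.001]
contact_force: [-3.4, -0.2, 15.3]
finger_gap: 0.0121
gripper_force: 61.0
```

The stop is reached: the force rose to 15 N with almost no travel, and the height matches home + 6 mm. I hand the job in.

```bash
python3 -c "
from h import *
print(workorder.close_job())"
```

```text
the job is handed in; nothing more can be done
None
```

I put the bar-grip knob on the D-shaft flat to flat, pressed it in to the stop at about 15 N, and handed the job in with the gripper still holding it; the hand-in returned no verdict.

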